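# Start the clamp screw of a darkroom printing press

### The arm

A 6-joint arm with a two-finger parallel gripper is mounted at the origin on the work surface. World frame = base frame: x ahead of the robot, y to its left, z up, the work surface at z = 0. Lengths are in mm, angles in rad, forces in N, time in s.
With the tool pointing down it reaches from about 275 to 725 mm from the base axis. Payload 5.6 kg.
Tool frame: the origin (TCP) lies on the centre line of the jaws, within the pads' length; the fingertips stand 25 mm ahead of it and the grasp point (between the pads) lies 6 mm ahead of it; z points along the fingers, y is the line along which they close (so a half turn about z gives the same grasp; the last joint's range is limited). The gripper opens to 85 mm and grips with 20 to 120 N. Pads are 22 mm wide; open, the fingers measure 114 mm over their backs; the gripper's body (76 mm by 85 mm) begins 54 mm behind the grasp point. The pads swing forward as they close: fully open they stand 13 mm farther back than shut.
Start: joints at [-0.93, 0.255, 0.108, 0, -1.424, -0.285], TCP at [191.606, -515.539, 256.283] pointing down, gripper open.
Joint ranges: [-2.95, 2.95], [-1.21, 1.97], [-1.09, 1.5], [-2.87, 1.71], [-2.94, -0.07], [-3.05, 3.05]. Speed limits (rad/s): [2.57, 2.57, 3.14, 3.14, 3.14, 3.14].

### API

Orientations are given as a unit quaternion [x, y, z, w].
In Python, from station import arm gives the robot as it stands.
- The arm moves only by the tool send_rows, never from a script. Its argument "increments" is a list of rows, each an object with "fingers": the opening, from 0 (shut) to 1 (fully open); "translation": the shift along the tool's x, y, z in m, a list of three; "spin": the turn about the tool's z in degrees. In form: [{"fingers": fingers, "translation": [dx, dy, dz], "spin": spin}, ...]. A call has 1 to 8 rows; each row is the pose to reach, as a shift and turn from the pose commanded when the call began, along the tool's axes at that moment; what a row does not reach only later rows make up. A row lasts 1/12 s, in which the tool goes at most 41.7 mm and 7.16 degrees, less where a joint would pass 70% of its speed; a pose out of reach is approached as far as the arm can. A call with a gripper value outside its range is refused whole. The fingers move at their own pace and stop on an object; the grip force is fixed at half the most. Time passes only in rows, so rows that repeat a pose let the fingers close. It gives the time, the measured TCP pose, the force, the opening and the grip force at its end, in the units of the state.
- arm.read_state(): the state, without advancing time (a new reading comes with each control period).
- arm.camera(name): name is "side" or "top"; returns (picture, depth): 384x512x3 uint8, blue, green, red; 384x512 float32, mm along the optical axis (not along the pixel's ray), 0 where there is no reading.
- arm.get_calibration(name): a dict with "camera_matrix" (3x3 intrinsics, pixels), "rvec" (rotation vector, rad) and "tvec" (3), from world to camera coordinates, as OpenCV has them. Camera axes: x right, y down, z forward; pixel columns grow to the right and rows downward; lengths in mm; the calibration is good to about 2 mm. A picture is of the moment at which its call begins. get_calibration takes no time and is no camera call.
- arm.close_job(): hands the job in; it is judged then, once.
The state is a dict: "time_s": time; "joint_positions": joint angles; "qd": joint speeds; "effort": joint torques, N m; "tool_pos": TCP position; "orientation": TCP orientation; "force": force on the tool from outside, world axes, zero at the start; "wrist_torque": the same for the moment, N m; "finger_gap": opening from 0.0 (shut) to 1.0 (fully open); "finger_force": force on a finger pad.
Only numpy, scipy, OpenCV 4.12 (cv2) and the standard library are available. Lean on these libraries where they do the work, as an engineer would, in place of code of your own. Each camera call takes 0.05 s, during which the arm holds its last target. There are 200 camera calls.

### The job

Lock the contact-printing press by sliding its red-knobbed barrel bolt fully home into the brass keeper. Then start the clamp screw without crossing its thread: turn the crank backward (anticlockwise from above) until it drops off the thread's start, then one full turn forward (clockwise) from there. Finish gripping the crank's orange handle, holding the screw still in that started position, and leave everything else on the bench where it is.

Things in the scene. Friction and masses are not known exactly. Their poses are not given: they have to be found in the camera images.
- press: Fixed press: grey bed 220 x 390 x 16 mm (y -135 to +255 mm), black bridge bar along y over it (32 mm wide, its top 84 mm above the bench plus a 6 mm steel bush; posts at y = -75 and 75 mm). Origin: on the bench under the screw's vertical axis; y axis along the bridge towards the barrel bolt at the bed's +y end; z up. A film can and a loupe stand on the bed, 100 mm to -y.
- latch (a joint): How far the barrel bolt has slid towards the keeper (m): 0 drawn back, 0.045 fully home against its stop; at the start 0 to 0.018. It slides along the press's -y direction with about 2.5 N of friction and stays where it is left.
- latch_knob (a point): Top centre of the bolt's upright red knob, 98 mm above the bench: 16 mm across, red part 40 mm tall; slides with the bolt. Track brackets and keeper beside it rise to 50 mm above the bench, so keep fingertips above 55 mm. Drawn back it stands 200 mm to +y of the screw's axis, home 155 mm.
- boss: Fixed brass threaded boss on the bed under the bridge, 44 mm across, 36 mm tall: a coarse open right-hand helix of 10 mm pitch on the screw's axis. Origin: on the bed, on the axis. Its x axis points along a red index tab, visible from above, 19 to 53 mm from the axis, which marks where the thread starts. The screw's pin lies under the crank arm.
- spindle (a joint): Screw depth (m), growing downward; crank and handle sink with it. Start 0.001 to 0.004, resting on the thread; turned forward from there it jams (crossed). Turned back to 0.05 to 0.3 rad past the red tab it falls by its weight, 3 to 4 N, to 0.010: the drop. A firm grip stops the fall: push or hold loosely. One turn forward from there: 0.020. Play 1.5 mm; stays where left.
- crank (a joint): Crank angle (rad): 0 when the arm points along the press's x axis, growing anticlockwise seen from above (backward, unscrewing); forward, screwing in, is clockwise, negative. It turns easily (under 2 N at the handle) and stays where it is left. At the start the arm lies 0.7 to 2.4 rad clockwise of the red index tab.
- handle: Crank's upright orange handle: cylinder 18 mm across, 46 mm tall, spinning freely on its pin, on an aluminium crank arm 50 mm out from the screw's axis, so a gripper that does not turn can carry it round a 50 mm radius circle. Origin: centre of its foot, 2 mm above the arm's top and 123 mm above the bench less the spindle value; z up along it.
- film_can: Bystander: black film can with a grey cap, 30 mm across, 50 mm tall, loose on the press bed; origin under its centre.
- loupe: Bystander: grey focusing loupe, 40 mm across, 40 mm tall, loose on the press bed; origin under its centre.
- amber_bottle: Bystander: amber bottle 72 mm across, 180 mm tall; origin under its centre.
- beaker: Bystander: clear beaker 76 mm across, 100 mm tall; origin under its centre.
- dev_tank: Bystander: black developing tank with a pale top, 90 mm across, 120 mm tall; origin under its centre.
- paper_box: Bystander: blue paper box 130 x 180 x 30 mm; origin under its centre.
- tongs: Bystander: yellow print tongs 190 mm long lying flat; origin under their middle.

How it is judged:
By the outcome, as a careful person would: the job done as asked, in the order asked, and still so for the second after the job is handed in, while the arm keeps its last pose, push and grip.
It also fails if it takes over 64 s, if anything falls off the work surface, if the arm or the gripper's body presses on something with over 40 N, if the wrist force passes 120 N, or if a joint passes its speed limit or range.

## Working session

There is one attempt and no reset: what is moved stays moved. The work goes in short steps, Python scripts to look and compute and a tool call to move; the robot and the scene stay as the last step left them, time stands still between calls to the robot, and variables do not carry over. Pictures are saved under pics/ and viewed, at most 10 in all, crops included, and the job is handed in when it is done.

Besides the shell and the picture viewer there is one more tool, called after "Emit:" by a JSON object that holds its "api" and its "payload", one argument or row to a line. send_rows: Moves the arm, as the interface text tells. Its arguments: {"type":"object","properties":{"increments":{"type":"array"}},"required":["increments"]}

```bash
mkdir -p pics; ls
cat > h.py <<'E'
import numpy as np, cv2
from station import arm
def grab(n):
    p,d=arm.camera(n); c=arm.get_calibration(n)
    K=np.array(c["camera_matrix"],float).reshape(3,3);R,_=cv2.Rodrigues(np.array(c["rvec"],float).ravel());t=np.array(c["tvec"],float).ravel()
    v,u=np.mgrid[:d.shape[0],:d.shape[1]]
    X=np.stack([(u-K[0,2])/K[0,0]*d,(v-K[1,2])/K[1,1]*d,d],-1)
    return p,d,(X-t)@R   # world points per pixel
E
python3 - <<'E'
from h import *
for n in("side","top"):
    p,d,W=grab(n); cv2.imwrite(f"pics/{n}0.png",p); np.savez(f"pics/{n}0.npz",p=p,d=d,W=W)
print(arm.read_state())
E
```

```text
pics
{'time_s': 0.1, 'joint_positions': array([-9.30398515e-01,  2.55665951e-01,  1.07118481e-01, -4.04407865e-04,
       -1.42388947e+00, -2.84586205e-01]), 'qd': array([-0.00191493, -0.00175602,  0.0031144 ,  0.0015842 ,  0.00074562,
       -0.00035787]), 'effort': array([-2.50699428e-03, -3.87603128e+01,  2.38472897e+01,  5.37796184e+00,
       -3.80814090e-03, -1.08769262e-05]), 'tool_pos': array([ 191.49219636, -515.15856864,  255.49432193]), 'orientation': array([-1.76939465e-01,  9.84221374e-01,  8.23366261e-04, -1.87014898e-04]), 'force': array([-0.27405642,  0.32767751,  1.41605918]), 'wrist_torque': array([ 0.01593684, -0.01762563,  0.06786467]), 'finger_force': 0.0, 'finger_gap': 0.9994838179295569}
```

View pics/top0.png

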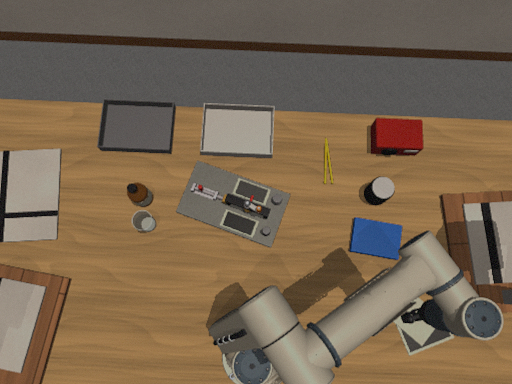

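View pics/side0.png

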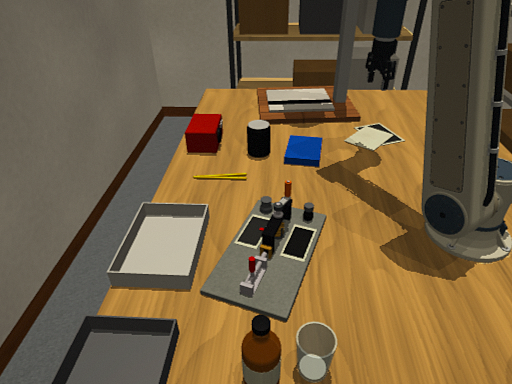

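The top view shows the press at about (235,203), the red knob at (199,187), the bridge at (247,205) and the red tab near (251,199). In the side view the orange handle is at (288,188) and the red knob at (252,263). Next I'll measure these.

Run:
```python
from h import *
for n in("top","side"):
    z=np.load(f"pics/{n}0.npz");p,W,d=z["p"],z["W"],z["d"]
    hsv=cv2.cvtColor(p,cv2.COLOR_BGR2HSV)
    roi=np.zeros(d.shape,bool)
    if n=="top": roi[155:250,170:300]=1
    else: roi[170:320,200:330]=1
    H,S,V=[hsv[...,i].astype(int) for i in range(3)]
    for nm,m in(("red",((H<6)|(H>174))&(S>150)&(V>80)),("orange",(H>=6)&(H<14)&(S>170)&(V>80)&(W[...,2]>60))):
        k,l,st,c=cv2.connectedComponentsWithStats((m&roi&(d>0)).astype(np.uint8))
        for i in range(1,k):
            q=W[l==i]
            if len(q)>2: print(n,nm,st[i],q.mean(0).round(1),q.min(0).round(),q.max(0).round())
    # bed top
    m=roi&(abs(W[...,2]-16)<4)&(S<60)
    if n=="top":
        k,l,st,c=cv2.connectedComponentsWithStats(cv2.morphologyEx(m.astype(np.uint8),cv2.MORPH_CLOSE,np.ones((9,9))))
        i=1+np.argmax(st[1:,4]); print(cv2.minAreaRect(W[(l==i)&m][:,:2].astype(np.float32)))
        m2=roi&(W[...,2]>72)&(W[...,2]<88)&(V<60); r=cv2.minAreaRect(W[m2][:,:2].astype(np.float32));print("bridge",r,m2.sum())
        cv2.imwrite("pics/crop.png",cv2.resize(p[160:246,175:295],None,fx=6.5,fy=6.5,interpolation=cv2.INTER_CUBIC))
        print([ (nm,W[v,u].round()) for nm,u,v in(("handle",257,208),)])
    else: cv2.imwrite("pics/crops.png",cv2.resize(p[170:320,200:335],None,fx=4,fy=4,interpolation=cv2.INTER_CUBIC))
```

```text
top red [198 185   4   4  14] [593.6 222.9  97.6] [586. 218.  86.] [601. 230. 104.]
top red [250 195   4   7  17] [574.8  33.   24.2] [549.  27.  14.] [586.  38.  88.]
((555.1883544921875, 102.39192199707031), (386.82818603515625, 217.99803161621094), 71.95214080810547)
bridge ((551.8307495117188, 93.15328979492188), (266.6855773925781, 30.084402084350586), 71.8255615234375) 188
[('handle', array([510.,   8., 167.]))]
side red [259 227   5   4  13] [583.2  29.9  19. ] [577.  22.  14.] [589.  38.  22.]
side red [249 256   6   5  25] [595.5 218.3  90.9] [588. 136.  15.] [609. 231.  99.]
side orange [285 181   7   3  14] [512.5   6.3 163.9] [504.   0. 161.] [520.  12. 165.]
side orange [286 185   5  12  44] [512.   10.8 142.4] [505.   9. 122.] [517.  14. 159.]
```

View pics/crop.png

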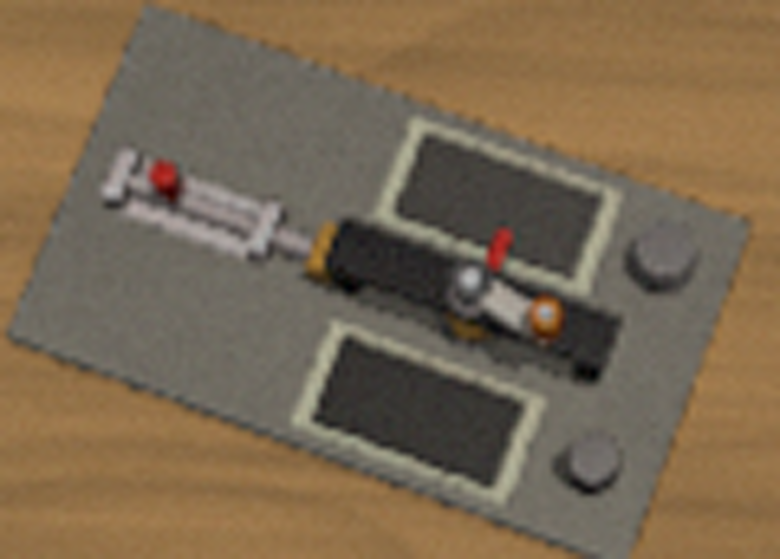

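View pics/crops.png

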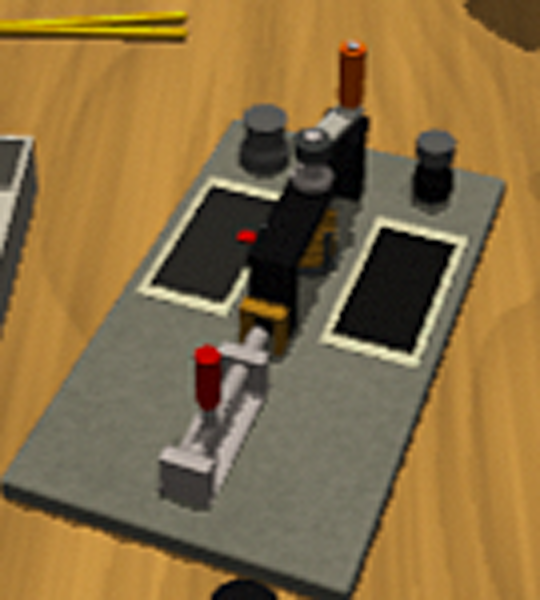

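Run:
```python
from h import *
z=np.load("pics/top0.npz");W=z["W"]
o=np.array([536.6,45.3]);a=np.radians(-18.05);ex=np.array([np.cos(a),np.sin(a)]);ey=np.array([-ex[1],ex[0]])
for n in("top","side"):
    W=np.load(f"pics/{n}0.npz")["W"]
    P=np.dstack([(W[...,:2]-o)@ex,(W[...,:2]-o)@ey,W[...,2]])
    for nm,c in(("head",(abs(P[...,0])<25)&(abs(P[...,1])<20)&(P[...,2]>105)),("handle",(P[...,2]>150)&(np.hypot(P[...,0],P[...,1])<75)),
      ("knob",(abs(P[...,0])<20)&(P[...,1]>140)&(P[...,1]<230)&(P[...,2]>60)),("bridge",(abs(P[...,0])<30)&(abs(P[...,1])<100)&(abs(P[...,2]-84)<4)),
      ("bottle",(P[...,1]>200)&(P[...,2]>60)&(P[...,1]<380)&(abs(P[...,0])<150))):
        q=P[c]; print(n,nm,len(q), q.mean(0).round(1),np.percentile(q,[3,97],axis=0).round(0).tolist() if len(q) else 0)
    hsv=cv2.cvtColor(np.load(f"pics/{n}0.npz")["p"],cv2.COLOR_BGR2HSV)
    m=((hsv[...,0]<6)|(hsv[...,0]>174))&(hsv[...,1]>110)&(np.hypot(P[...,0],P[...,1])<70)&(P[...,2]<40)
    q=P[m];print(n,"tab",q.round(0).tolist())
```

```text
top head 55 [ -0.5  -3.3 120.3] [[-11.0, -18.0, 111.0], [12.0, 10.0, 128.0]]
top handle 23 [-10.3 -49.9 163.7] [[-17.0, -57.0, 153.0], [-2.0, -42.0, 172.0]]
top knob 23 [ -0.4 185.6  91.8] [[-7.0, 180.0, 68.0], [8.0, 194.0, 103.0]]
top bridge 200 [ 0.4  6.9 84.3] [[-15.0, -81.0, 81.0], [16.0, 82.0, 88.0]]
top bottle 215 [-103.5  367.7  115.2] [[-132.0, 355.0, 67.0], [-74.0, 379.0, 178.0]]
top tab [[50.0, 5.0, 25.0], [51.0, 1.0, 24.0], [53.0, -2.0, 24.0], [46.0, 4.0, 24.0], [49.0, 1.0, 18.0], [50.0, -3.0, 20.0], [43.0, 6.0, 18.0], [43.0, 2.0, 22.0], [45.0, -1.0, 22.0], [47.0, -4.0, 16.0], [38.0, 5.0, 23.0], [41.0, 2.0, 16.0], [40.0, -3.0, 26.0], [36.0, 4.0, 15.0], [36.0, -0.0, 20.0], [38.0, -4.0, 18.0], [30.0, 1.0, 27.0], [34.0, -1.0, 14.0]]
side head 93 [ -3.3   2.2 116.8] [[-13.0, -19.0, 108.0], [8.0, 14.0, 123.0]]
side handle 49 [-12.3 -44.1 160.2] [[-20.0, -53.0, 151.0], [-4.0, -39.0, 167.0]]
side knob 98 [ -2.8 191.9  83.4] [[-9.0, 183.0, 63.0], [5.0, 197.0, 99.0]]
side bridge 336 [-3.6 28.4 83.4] [[-16.0, -69.0, 81.0], [13.0, 85.0, 86.0]]
side bottle 60 [-116.2  374.9  133.7] [[-132.0, 365.0, 112.0], [-78.0, 380.0, 180.0]]
side tab [[54.0, -6.0, 18.0], [52.0, -8.0, 17.0], [50.0, -10.0, 16.0], [57.0, -5.0, 14.0], [51.0, 1.0, 21.0], [49.0, -1.0, 19.0], [47.0, -2.0, 20.0], [43.0, -0.0, 22.0], [42.0, -5.0, 19.0], [54.0, 2.0, 17.0], [51.0, 4.0, 19.0], [48.0, 2.0, 19.0], [46.0, 1.0, 19.0], [42.0, 3.0, 22.0], [50.0, 6.0, 18.0], [47.0, 5.0, 18.0], [44.0, 6.0, 20.0], [41.0, 6.0, 20.0]]
```

Emit:
{"api": "send_rows", "payload": {
  "increments": [
    {"fingers": 1, "translation": [-0.04, 0.035, 0], "spin": -6},
    {"fingers": 1, "translation": [-0.07, 0.061, 0], "spin": -12},
    {"fingers": 1, "translation": [-0.1, 0.087, 0], "spin": -18},
    {"fingers": 0.6, "translation": [-0.13, 0.113, 0], "spin": -24},
    {"fingers": 0.6, "translation": [-0.16, 0.139, 0], "spin": -30},
    {"fingers": 0.6, "translation": [-0.19, 0.166, 0], "spin": -36},
    {"fingers": 0.6, "translation": [-0.22, 0.192, 0], "spin": -42},
    {"fingers": 0.6, "translation": [-0.25, 0.218, 0], "spin": -48}
  ]
}}

```text
time_s: 0.77
tool_pos: [350.2, -222.0, 256.2]
orientation: [-0.564, 0.826, 0.0, 0.0]
force: [0.9, -0.1, -0.1]
finger_gap: 0.603
finger_force: 0.0
```

```bash
cat >> h.py <<'E'
from scipy.spatial.transform import Rotation
O=np.array([536.6,45.3]);A=np.radians(-18.05)
EX=np.array([np.cos(A),np.sin(A)]);EY=np.array([-EX[1],EX[0]])
def delta(x,y,z,yaw=None,s=None):
    """tool-frame shift (mm) and spin (deg) from the measured pose to a world TCP point and yaw of the tool's y axis (mod 180)"""
    s=s or arm.read_state(); R=Rotation.from_quat(s["orientation"]).as_matrix()
    cy=np.degrees(np.arctan2(R[1,1],R[0,1])); sp=0 if yaw is None else -((yaw-cy+90)%180-90)
    print("t",round(s["time_s"],2),"pos",s["tool_pos"].round(1),"yaw",cy.round(1),"j6",s["joint_positions"][5].round(2),"F",s["force"].round(1),"gap",round(s["finger_gap"],3),"ff",round(s["finger_force"],1))
    print("  d",(R.T@(np.array([x,y,z])-s["tool_pos"])).round(1),"spin",round(sp,1))
E
python3 -c "
from h import *
delta(594,224,200,162)"
```

```text
t 0.77 pos [ 350.2 -222.   256.2] yaw 158.7 j6 -0.19 F [ 0.9 -0.1 -0.1] gap 0.603 ff 0.0
  d [-504.1  -65.    56.3] spin -3.3
```

Emit:
{"api": "send_rows", "payload": {
  "increments": [
    {"fingers": 0.6, "translation": [-0.04, -0.005, 0], "spin": -3.3},
    {"fingers": 0.6, "translation": [-0.08, -0.01, 0], "spin": -3.3},
    {"fingers": 0.6, "translation": [-0.12, -0.015, 0], "spin": -3.3},
    {"fingers": 0.6, "translation": [-0.16, -0.02, 0], "spin": -3.3},
    {"fingers": 0.6, "translation": [-0.2, -0.026, 0], "spin": -3.3},
    {"fingers": 0.6, "translation": [-0.24, -0.031, 0], "spin": -3.3},
    {"fingers": 0.6, "translation": [-0.28, -0.036, 0], "spin": -3.3},
    {"fingers": 0.6, "translation": [-0.32, -0.041, 0], "spin": -3.3}
  ]
}}

```text
time_s: 1.43
tool_pos: [506.3, 60.3, 256.0]
orientation: [-0.586, 0.81, 0.0, -0.0]
force: [0.4, -0.7, 0.6]
finger_gap: 0.602
finger_force: 0.0
```

```bash
python3 -c "
from h import *
delta(594,224,200,162)"
```

```text
t 1.43 pos [506.3  60.3 256. ] yaw 161.7 j6 -0.75 F [ 0.4 -0.7  0.6] gap 0.602 ff 0.0
  d [-182.9  -32.    56. ] spin -0.3
```

Emit:
{"api": "send_rows", "payload": {
  "increments": [
    {"fingers": 0.6, "translation": [-0.04, -0.007, 0], "spin": -0.3},
    {"fingers": 0.6, "translation": [-0.08, -0.014, 0], "spin": -0.3},
    {"fingers": 0.6, "translation": [-0.12, -0.021, 0], "spin": -0.3},
    {"fingers": 0.6, "translation": [-0.16, -0.028, 0], "spin": -0.3},
    {"fingers": 0.6, "translation": [-0.183, -0.032, 0.02], "spin": -0.3},
    {"fingers": 0.6, "translation": [-0.183, -0.032, 0.05], "spin": -0.3},
    {"fingers": 0.6, "translation": [-0.183, -0.032, 0.085], "spin": -0.3},
    {"fingers": 0.6, "translation": [-0.183, -0.032, 0.085], "spin": -0.3}
  ]
}}

```text
time_s: 2.1
tool_pos: [589.6, 221.0, 162.4]
orientation: [-0.588, 0.809, 0.002, -0.008]
force: [-0.9, -0.5, -2.2]
finger_gap: 0.602
finger_force: 0.0
```

Run:
```python
from h import *
delta(594,224,93,162)
p,d,W=grab("top");q,_,_=grab("side")
k=lambda p,r:cv2.resize(p[r[0]:r[1],r[2]:r[3]],(400,400),interpolation=cv2.INTER_CUBIC)
cv2.imwrite("pics/k1.png",np.hstack([k(p,(140,240,170,270)),k(q,(170,320,190,340))]))
```

```text
t 2.1 pos [589.6 221.  162.4] yaw 162.0 j6 -0.92 F [-0.9 -0.5 -2.2] gap 0.602 ff 0.0
  d [-4.9 -4.1 69.3] spin -0.0
```

View pics/k1.png

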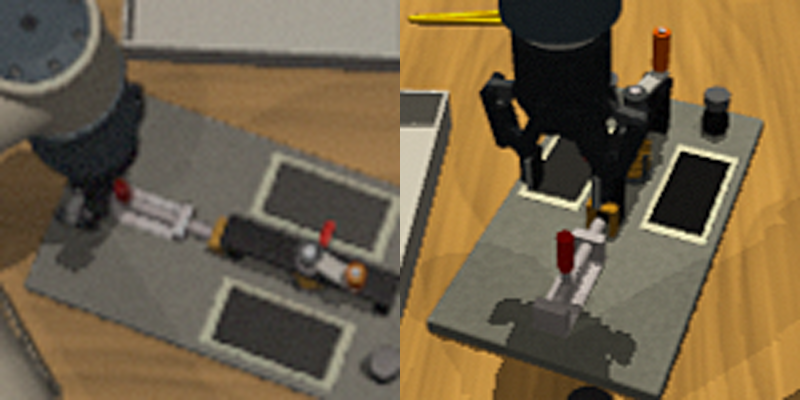

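The pictures show the open gripper above the knob at side-crop (565,250), still settling.

Emit:
{"api": "send_rows", "payload": {
  "increments": [
    {"fingers": 0.6, "translation": [0, 0, 0], "spin": 0},
    {"fingers": 0.6, "translation": [0, 0, 0], "spin": 0},
    {"fingers": 0.6, "translation": [0, 0, 0], "spin": 0}
  ]
}}

```text
time_s: 2.45
tool_pos: [594.9, 222.2, 173.9]
orientation: [-0.588, 0.809, -0.0, 0.002]
force: [-0.1, 0.2, 0.6]
finger_gap: 0.599
finger_force: 0.0
```

```bash
python3 -c "
from h import *
delta(594,224,93,162)"
```

```text
t 2.45 pos [594.9 222.2 173.9] yaw 162.0 j6 -0.92 F [-0.1  0.2  0.6] gap 0.599 ff 0.0
  d [-1.2  1.7 80.9] spin -0.0
```

Emit:
{"api": "send_rows", "payload": {
  "increments": [
    {"fingers": 0.6, "translation": [-0.001, 0.002, 0.02], "spin": 0},
    {"fingers": 0.6, "translation": [-0.001, 0.002, 0.04], "spin": 0},
    {"fingers": 0.6, "translation": [-0.001, 0.002, 0.06], "spin": 0},
    {"fingers": 0.6, "translation": [-0.001, 0.002, 0.073], "spin": 0},
    {"fingers": 0.6, "translation": [-0.001, 0.002, 0.079], "spin": 0},
    {"fingers": 0.6, "translation": [-0.001, 0.002, 0.08], "spin": 0},
    {"fingers": 0.3, "translation": [-0.001, 0.002, 0.08], "spin": 0},
    {"fingers": 0.3, "translation": [-0.001, 0.002, 0.08], "spin": 0}
  ]
}}

```text
time_s: 3.12
tool_pos: [593.2, 223.9, 92.9]
orientation: [-0.588, 0.809, -0.0, 0.001]
force: [0.6, -0.0, -0.9]
finger_gap: 0.329
finger_force: 0.0
```

Emit:
{"api": "send_rows", "payload": {
  "increments": [
    {"fingers": 0, "translation": [0, 0, 0], "spin": 0},
    {"fingers": 0, "translation": [0, 0, 0], "spin": 0},
    {"fingers": 0, "translation": [0, 0, 0], "spin": 0},
    {"fingers": 0, "translation": [0, 0, 0], "spin": 0},
    {"fingers": 0, "translation": [0, 0, 0], "spin": 0}
  ]
}}

```text
time_s: 3.53
tool_pos: [594.1, 223.6, 93.2]
orientation: [-0.588, 0.809, -0.001, 0.002]
force: [5.2, -2.4, 3.8]
finger_gap: 0.166
finger_force: 58.7
```

```bash
python3 -c "
from h import *
delta(*(O+EY*155),93,162)
s=arm.read_state();print((s['tool_pos'][:2]-O)@EX,(s['tool_pos'][:2]-O)@EY)"
```

```text
t 3.53 pos [594.1 223.6  93.2] yaw 162.0 j6 -0.92 F [ 5.2 -2.4  3.8] gap 0.166 ff 58.7
  d [32.4 -0.5  0.1] spin 0.0
-0.5604106394240915 187.37046732968997
```

Emit:
{"api": "send_rows", "payload": {
  "increments": [
    {"fingers": 0, "translation": [0.005, 0, 0], "spin": 0},
    {"fingers": 0, "translation": [0.01, 0, 0], "spin": 0},
    {"fingers": 0, "translation": [0.015, 0, 0], "spin": 0},
    {"fingers": 0, "translation": [0.02, 0, 0], "spin": 0},
    {"fingers": 0, "translation": [0.025, 0, 0], "spin": 0},
    {"fingers": 0, "translation": [0.028, 0, 0], "spin": 0},
    {"fingers": 0, "translation": [0.03, 0, 0], "spin": 0},
    {"fingers": 0, "translation": [0.03, 0, 0], "spin": 0}
  ]
}}

```text
time_s: 4.2
tool_pos: [585.0, 195.5, 93.1]
orientation: [-0.588, 0.809, -0.001, 0.003]
force: [5.4, -1.2, 3.0]
finger_gap: 0.17
finger_force: 58.7
```

Emit:
{"api": "send_rows", "payload": {
  "increments": [
    {"fingers": 0, "translation": [0.001, 0, 0], "spin": 0},
    {"fingers": 0, "translation": [0.002, 0, 0], "spin": 0},
    {"fingers": 0, "translation": [0.002, 0, 0], "spin": 0}
  ]
}}

```text
time_s: 4.45
tool_pos: [584.5, 194.0, 93.1]
orientation: [-0.588, 0.809, -0.001, 0.003]
force: [5.0, 0.4, 2.5]
finger_gap: 0.167
finger_force: 58.7
```

```bash
python3 -c "
from h import *
delta(*(O+EY*155),93,162)
s=arm.read_state();print((s['tool_pos'][:2]-O)@EX,(s['tool_pos'][:2]-O)@EY,s['force'][:2]@EY)"
```

```text
t 4.45 pos [584.5 194.   93.1] yaw 162.0 j6 -0.89 F [5.  0.4 2.5] gap 0.167 ff 58.7
  d [ 1.3 -0.5  0.1] spin 0.0
-0.5327892054056136 156.25832890947845 1.9014789268536418
```

Emit:
{"api": "send_rows", "payload": {
  "increments": [
    {"fingers": 0, "translation": [0.001, 0, 0], "spin": 0},
    {"fingers": 0, "translation": [0.002, 0, 0], "spin": 0},
    {"fingers": 0, "translation": [0.002, 0, 0], "spin": 0}
  ]
}}

```text
time_s: 4.7
tool_pos: [584.2, 193.0, 93.2]
orientation: [-0.588, 0.809, -0.0, 0.004]
force: [7.0, 2.7, 2.2]
finger_gap: 0.17
finger_force: 58.6
```

Emit:
{"api": "send_rows", "payload": {
  "increments": [
    {"fingers": 0, "translation": [0.001, 0, 0], "spin": 0},
    {"fingers": 0, "translation": [0.002, 0, 0], "spin": 0},
    {"fingers": 0, "translation": [0.002, 0, 0], "spin": 0}
  ]
}}

```text
time_s: 4.95
tool_pos: [584.2, 192.9, 93.2]
orientation: [-0.588, 0.809, 0.0, 0.005]
force: [8.0, 8.0, 0.4]
finger_gap: 0.166
finger_force: 58.5
```

```bash
python3 -c "
from h import *
delta(*(O+EY*155),93,162)
s=arm.read_state();print((s['tool_pos'][:2]-O)@EX,(s['tool_pos'][:2]-O)@EY,s['force'][:2]@EY)"
```

```text
t 4.95 pos [584.2 192.9  93.2] yaw 162.0 j6 -0.88 F [8.  8.  0.4] gap 0.166 ff 58.5
  d [ 0.  -0.5  0.2] spin 0.0
-0.5008697721020923 155.03829997372705 10.07542284326561
```

Emit:
{"api": "send_rows", "payload": {
  "increments": [
    {"fingers": 0, "translation": [0.002, 0, 0], "spin": 0},
    {"fingers": 0, "translation": [0.003, 0, 0], "spin": 0},
    {"fingers": 0, "translation": [0.003, 0, 0], "spin": 0}
  ]
}}

```text
time_s: 5.2
tool_pos: [584.1, 192.6, 93.2]
orientation: [-0.588, 0.809, 0.001, 0.008]
force: [10.0, 16.2, -3.3]
finger_gap: 0.165
finger_force: 58.5
```

```bash
python3 -c "
from h import *
delta(*(O+EY*155),93,162)
s=arm.read_state();print((s['tool_pos'][:2]-O)@EX,(s['tool_pos'][:2]-O)@EY,s['force'][:2]@EY)"
```

```text
t 5.2 pos [584.1 192.6  93.2] yaw 162.0 j6 -0.88 F [10.  16.2 -3.3] gap 0.165 ff 58.5
  d [-0.2 -0.5  0.2] spin 0.0
-0.4937549933272791 154.79831688152208 18.48666115208524
```

Emit:
{"api": "send_rows", "payload": {
  "increments": [
    {"fingers": 0.3, "translation": [-0.003, 0, 0], "spin": 0},
    {"fingers": 0.6, "translation": [-0.003, 0, 0], "spin": 0},
    {"fingers": 0.6, "translation": [-0.003, 0, 0], "spin": 0},
    {"fingers": 0.6, "translation": [-0.003, 0, 0], "spin": 0},
    {"fingers": 0.6, "translation": [-0.003, 0, -0.03], "spin": 0},
    {"fingers": 0.6, "translation": [-0.003, 0, -0.06], "spin": 0},
    {"fingers": 0.6, "translation": [-0.003, 0, -0.095], "spin": 0},
    {"fingers": 0.6, "translation": [-0.003, 0, -0.13], "spin": 0}
  ]
}}

```text
time_s: 5.87
tool_pos: [580.3, 188.5, 222.3]
orientation: [-0.587, 0.809, 0.0, -0.001]
force: [0.6, -0.1, 0.2]
finger_gap: 0.604
finger_force: 0.0
```

Run:
```python
from h import *
h=O-10.5*EX-48.8*EY; print(h)
ang=np.degrees(np.arctan2(*(h-O)[::-1])); print("crank world deg",ang)
delta(*h,225,ang+90)
p,d,W=grab("side"); P=np.dstack([(W[...,:2]-O)@EX,(W[...,:2]-O)@EY,W[...,2]])
c=(abs(P[...,0])<20)&(P[...,1]>140)&(P[...,1]<230)&(P[...,2]>60)&(P[...,2]<105); q=P[c]; print(len(q), q.mean(0).round(1),"was 191.9 at 187.5")
```

```text
[511.49621659   2.1550112 ]
crank world deg -120.19285762218018
t 5.87 pos [580.3 188.5 222.3] yaw 162.0 j6 -0.88 F [ 0.6 -0.1  0.2] gap 0.604 ff 0.0
  d [198.5   7.8  -2.4] spin 12.1
101 [ -2.6 160.1  82.6] was 191.9 at 187.5
```

Emit:
{"api": "send_rows", "payload": {
  "increments": [
    {"fingers": 0.6, "translation": [0.03, 0.002, 0], "spin": 3},
    {"fingers": 0.6, "translation": [0.065, 0.003, 0], "spin": 6},
    {"fingers": 0.6, "translation": [0.1, 0.004, 0], "spin": 9},
    {"fingers": 0.6, "translation": [0.135, 0.005, 0], "spin": 12},
    {"fingers": 0.6, "translation": [0.17, 0.007, 0], "spin": 12},
    {"fingers": 0.6, "translation": [0.192, 0.008, 0], "spin": 12},
    {"fingers": 0.6, "translation": [0.198, 0.008, 0], "spin": 12},
    {"fingers": 0.6, "translation": [0.198, 0.008, 0], "spin": 12}
  ]
}}

```text
time_s: 6.58
tool_pos: [511.5, 1.9, 221.4]
orientation: [-0.499, 0.867, 0.0, -0.0]
force: [-0.5, 0.6, 0.9]
finger_gap: 0.601
finger_force: 0.0
```

Run:
```python
from h import *
delta(511.5,2.2,152,149.8)
```

```text
t 6.58 pos [511.5   1.9 221.4] yaw 149.8 j6 -0.84 F [-0.5  0.6  0.9] gap 0.601 ff 0.0
  d [-0.3  0.1 69.4] spin 0.0
```

Emit:
{"api": "send_rows", "payload": {
  "increments": [
    {"fingers": 0.6, "translation": [0, 0, 0.02], "spin": 0},
    {"fingers": 0.6, "translation": [0, 0, 0.04], "spin": 0},
    {"fingers": 0.6, "translation": [0, 0, 0.058], "spin": 0},
    {"fingers": 0.6, "translation": [0, 0, 0.067], "spin": 0},
    {"fingers": 0.6, "translation": [0, 0, 0.069], "spin": 0},
    {"fingers": 0.29, "translation": [0, 0, 0.069], "spin": 0},
    {"fingers": 0.29, "translation": [0, 0, 0.069], "spin": 0},
    {"fingers": 0.29, "translation": [0, 0, 0.069], "spin": 0}
  ]
}}

```text
time_s: 7.25
tool_pos: [513.1, 3.8, 153.4]
orientation: [-0.5, 0.866, -0.0, 0.001]
force: [-0.1, 0.2, 0.7]
finger_gap: 0.294
finger_force: 0.0
```

Run:
```python
from h import *
delta(511.5,2.2,152,149.8)
p,d,W=grab("top");q,_,_=grab("side")
k=lambda p,r:cv2.resize(p[r[0]:r[1],r[2]:r[3]],(400,400),interpolation=cv2.INTER_CUBIC)
cv2.imwrite("pics/h1.png",np.hstack([k(p,(160,240,210,290)),k(q,(140,240,240,340))]))
```

```text
t 7.25 pos [513.1   3.8 153.4] yaw 150.0 j6 -0.84 F [-0.1  0.2  0.7] gap 0.294 ff 0.0
  d [2.2 0.6 1.4] spin 0.2
```

View pics/h1.png

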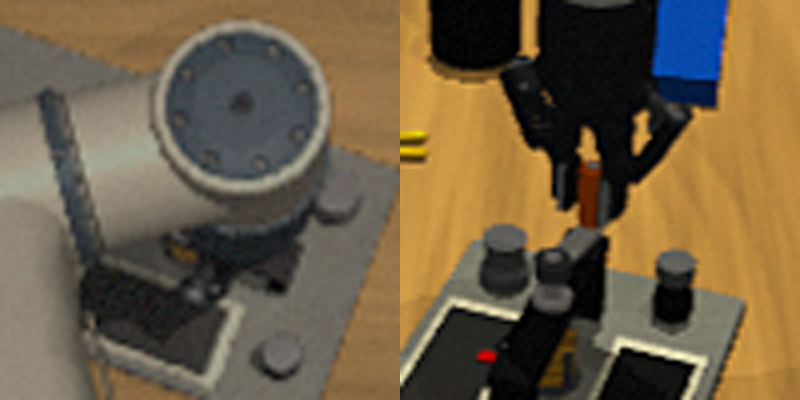

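The handle (side crop 590,195) stands between the open fingers, with no force reading. Next I'll push it anticlockwise.

Emit:
{"api": "send_rows", "payload": {
  "increments": [
    {"fingers": 0.29, "translation": [0, -0.0052, 0], "spin": -6},
    {"fingers": 0.29, "translation": [-0.001, -0.0104, 0], "spin": -12},
    {"fingers": 0.29, "translation": [-0.0024, -0.0155, 0], "spin": -18},
    {"fingers": 0.29, "translation": [-0.0043, -0.0203, 0], "spin": -24},
    {"fingers": 0.29, "translation": [-0.0067, -0.025, 0], "spin": -30},
    {"fingers": 0.29, "translation": [-0.0095, -0.0294, 0], "spin": -36},
    {"fingers": 0.29, "translation": [-0.0128, -0.0335, 0], "spin": -42},
    {"fingers": 0.29, "translation": [-0.0165, -0.0372, 0], "spin": -48}
  ]
}}

```text
time_s: 8.02
tool_pos: [553.0, -1.0, 152.9]
orientation: [0.81, -0.586, 0.0, -0.0]
force: [-0.8, -0.7, 0.8]
finger_gap: 0.291
finger_force: 0.5
```

```bash
cat >> h.py <<'E'
def look(name="side"):
    """orange handle as the camera sees it, in press axes, with crank angle and top height"""
    p,d,W=grab(name); P=np.dstack([(W[...,:2]-O)@EX,(W[...,:2]-O)@EY,W[...,2]])
    h=cv2.cvtColor(p,cv2.COLOR_BGR2HSV).astype(int)
    m=(h[...,0]>=5)&(h[...,0]<14)&(h[...,1]>170)&(h[...,2]>60)&(P[...,2]>95)&(P[...,2]<175)&(np.hypot(P[...,0],P[...,1])<75)
    q=P[m]; print(name,len(q)); 
    if len(q): print("   mean",q.mean(0).round(1),"z 2/98%",np.percentile(q[:,2],[2,98]).round(1),"rows",np.where(m)[0].min(),np.where(m)[0].max(),"ang",np.degrees(np.arctan2(q[:,1].mean(),q[:,0].mean())).round(1))
def tcp():
    s=arm.read_state(); r=s["tool_pos"][:2]-O; x,y=r@EX,r@EY
    print("tcp press polar r %.1f ang %.1f z %.1f"%(np.hypot(x,y),np.degrees(np.arctan2(y,x)),s["tool_pos"][2]),"F press",(s["force"][:2]@EX).round(1),(s["force"][:2]@EY).round(1),s["force"][2].round(1))
E
python3 - <<'E'
from h import *
c=np.radians(-120.2+48); delta(*(O+50*np.array([np.cos(c),np.sin(c)])),152,-120.2+48+90); tcp(); look()
E
```

```text
t 8.02 pos [553.   -1.  152.9] yaw -161.7 j6 0.04 F [-0.8 -0.7  0.8] gap 0.291 ff 0.5
  d [0.9 1.4 0.9] spin 0.5
tcp press polar r 49.1 ang -52.5 z 152.9 F press -0.6 -1.0 0.8
side 87
   mean [ 25.5 -34.4 147.6] z 2/98% [124.5 167.1] rows 179 194 ang -53.5
```

Emit:
{"api": "send_rows", "payload": {
  "increments": [
    {"fingers": 0.29, "translation": [0.0005, -0.0052, 0], "spin": -6},
    {"fingers": 0.29, "translation": [-0.0002, -0.0104, 0], "spin": -12},
    {"fingers": 0.29, "translation": [-0.0014, -0.0155, 0], "spin": -18},
    {"fingers": 0.29, "translation": [-0.0033, -0.0203, 0], "spin": -24},
    {"fingers": 0.29, "translation": [-0.0057, -0.025, 0], "spin": -30},
    {"fingers": 0.29, "translation": [-0.0085, -0.0294, 0], "spin": -36},
    {"fingers": 0.29, "translation": [-0.0118, -0.0335, 0], "spin": -42},
    {"fingers": 0.29, "translation": [-0.0118, -0.0335, 0], "spin": -42}
  ]
}}

```text
time_s: 8.73
tool_pos: [581.5, 21.2, 152.6]
orientation: [0.966, -0.258, 0.0, -0.0]
force: [-0.4, -0.4, 0.1]
finger_gap: 0.289
finger_force: 0.0
```

Run:
```python
from h import *
c=np.radians(-10-18); delta(*(O+50*np.array([np.cos(c),np.sin(c)])),152,-28+90); tcp(); look()
```

```text
t 8.73 pos [581.5  21.2 152.6] yaw -119.9 j6 0.74 F [-0.4 -0.4  0.1] gap 0.289 ff 0.0
  d [-0.9 -0.2  0.6] spin -1.9
tcp press polar r 50.9 ang -10.2 z 152.6 F press -0.2 -0.4 0.1
side 43
   mean [ 41.8  -4.2 151.5] z 2/98% [126.7 169.9] rows 183 198 ang -5.7
```

Emit:
{"api": "send_rows", "payload": {
  "increments": [
    {"fingers": 0.29, "translation": [-0.001, -0.0035, 0], "spin": -4},
    {"fingers": 0.29, "translation": [-0.0013, -0.007, 0], "spin": -8},
    {"fingers": 0.29, "translation": [-0.0018, -0.0096, 0], "spin": -11},
    {"fingers": 0.29, "translation": [-0.0018, -0.0096, 0], "spin": -11}
  ]
}}

```text
time_s: 9.12
tool_pos: [584.2, 30.0, 152.5]
orientation: [0.986, -0.166, 0.0, -0.0]
force: [-1.1, -0.1, 0.2]
finger_gap: 0.289
finger_force: 0.0
```

Run:
```python
from h import *
c=np.radians(4-18); delta(*(O+50*np.array([np.cos(c),np.sin(c)])),152,-14+90); tcp(); look()
```

```text
t 9.12 pos [584.2  30.  152.5] yaw -109.2 j6 0.92 F [-1.1 -0.1  0.2] gap 0.289 ff 0.0
  d [-0.2 -3.3  0.5] spin -5.2
tcp press polar r 50.0 ang 0.2 z 152.5 F press -1.0 -0.4 0.2
side 17
   mean [ 42.2   3.1 152.4] z 2/98% [129.1 171.5] rows 185 199 ang 4.1
```

```bash
cat >> h.py <<'E'
def head(W=None):
    """silver screw head on the axis: how high it stands (side camera)"""
    if W is None: p,d,W=grab("side")
    P=np.dstack([(W[...,:2]-O)@EX,(W[...,:2]-O)@EY,W[...,2]])
    m=(np.hypot(P[...,0],P[...,1])<14)&(P[...,2]>92)&(P[...,2]<140); r=np.where(m)[0]
    print("head n",m.sum(),"z95 %.1f"%np.percentile(P[m][:,2],95),"top row",r.min(),"counts by row",np.bincount(r)[r.min():])
E
python3 - <<'E'
from h import *
head(np.load("pics/side0.npz")["W"]); head()
E
```

```text
head n 83 z95 122.8 top row 202 counts by row [ 5  8  9 10  9  8  8  7  6  4  5  4]
head n 77 z95 125.9 top row 201 counts by row [ 3  8  9 10 10  7  7  5  2  3  5  5  3]
```

Emit:
{"api": "send_rows", "payload": {
  "increments": [
    {"fingers": 0.29, "translation": [0, -0.0017, 0], "spin": -2},
    {"fingers": 0.29, "translation": [-0.0001, -0.0035, 0], "spin": -4},
    {"fingers": 0.29, "translation": [-0.0001, -0.0035, 0], "spin": -4},
    {"fingers": 0.29, "translation": [-0.0001, -0.0035, 0], "spin": -4}
  ]
}}

```text
time_s: 9.55
tool_pos: [585.2, 33.2, 152.3]
orientation: [0.991, -0.132, 0.0, -0.0]
force: [0.6, 0.1, 0.4]
finger_gap: 0.288
finger_force: 0.0
```

Run:
```python
from h import *
head();look();tcp()
```

```text
head n 85 z95 125.4 top row 201 counts by row [ 3  8 10 10  8  7  7  6  5  5  5  5  5  1]
side 13
   mean [ 40.7   5.3 152.3] z 2/98% [132.7 170.1] rows 186 198 ang 7.4
tcp press polar r 50.1 ang 4.0 z 152.3 F press 0.3 -0.4 -0.4
```

Emit:
{"api": "send_rows", "payload": {
  "increments": [
    {"fingers": 0.29, "translation": [0, -0.0017, 0], "spin": -2},
    {"fingers": 0.29, "translation": [-0.0001, -0.0035, 0], "spin": -4},
    {"fingers": 0.29, "translation": [-0.0001, -0.0035, 0], "spin": -4},
    {"fingers": 0.29, "translation": [-0.0001, -0.0035, 0], "spin": -4}
  ]
}}

```text
time_s: 9.98
tool_pos: [586.1, 36.6, 152.3]
orientation: [0.995, -0.097, 0.0, -0.0]
force: [1.5, -0.1, -0.1]
finger_gap: 0.29
finger_force: 0.0
```

Run:
```python
from h import *
head();look();tcp()
```

```text
head n 77 z95 124.0 top row 202 counts by row [ 5  9  9 10  9  4  6  8  4  5  5  3]
side 10
   mean [ 45.2  18.8 119.4] z 2/98% [114.5 128.3] rows 203 206 ang 22.6
tcp press polar r 50.2 ang 8.1 z 152.3 F press -0.6 -0.6 -0.1
```

Emit:
{"api": "send_rows", "payload": {
  "increments": [
    {"fingers": 0.29, "translation": [0, -0.0013, 0], "spin": -1.5},
    {"fingers": 0.29, "translation": [0, -0.0026, 0], "spin": -3},
    {"fingers": 0.29, "translation": [0, -0.0026, 0], "spin": -3},
    {"fingers": 0.29, "translation": [0, -0.0026, 0], "spin": -3}
  ]
}}

```text
time_s: 10.42
tool_pos: [586.6, 39.3, 152.3]
orientation: [0.998, -0.07, 0.0, -0.0]
force: [-0.8, 0.0, 0.2]
finger_gap: 0.287
finger_force: 0.0
```

Run:
```python
from h import *
head();look();tcp()
q,_,_=grab("side")
cv2.imwrite("pics/d1.png",cv2.resize(q[150:240,235:335],(800,600)[:2],interpolation=cv2.INTER_CUBIC))
```

```text
head n 71 z95 116.3 top row 204 counts by row [ 5  8 10 10 10  8  8  5  3  3  1]
side 9
   mean [ 46.7  16.9 115.6] z 2/98% [112.9 117.8] rows 204 206 ang 20.0
tcp press polar r 50.3 ang 11.2 z 152.3 F press 0.9 -0.9 -0.4
```

View pics/d1.png

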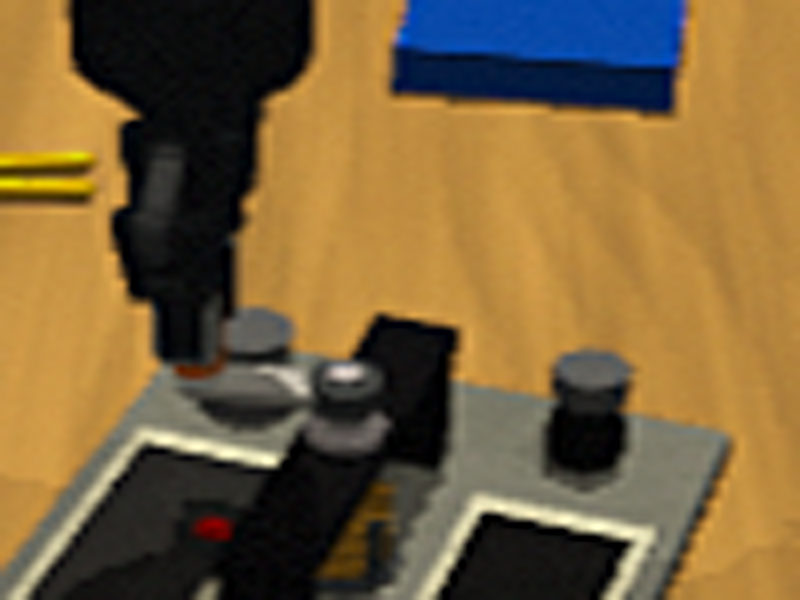

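The side view shows the handle's foot (190,370) just above a lowered crank arm, and the head measures about 9 mm lower: the drop has happened. I'll let it settle and confirm.

Emit:
{"api": "send_rows", "payload": {
  "increments": [
    {"fingers": 0.32, "translation": [0, 0.001, 0], "spin": 0},
    {"fingers": 0.32, "translation": [0, 0.002, 0], "spin": 0},
    {"fingers": 0.32, "translation": [0, 0.002, 0.003], "spin": 0},
    {"fingers": 0.32, "translation": [0, 0.002, 0.005], "spin": 0},
    {"fingers": 0.32, "translation": [0, 0.002, 0.005], "spin": 0}
  ]
}}

```text
time_s: 10.98
tool_pos: [585.9, 37.2, 146.5]
orientation: [0.998, -0.07, -0.001, 0.0]
force: [0.2, 0.3, 0.0]
finger_gap: 0.317
finger_force: 0.0
```

Run:
```python
from h import *
head();head();tcp()
```

```text
head n 71 z95 116.5 top row 204 counts by row [ 5  8 10 10 10  6  6  6  6  3  1]
head n 73 z95 116.4 top row 204 counts by row [ 5  8 10 10 10  8  4  7  6  4  1]
tcp press polar r 50.3 ang 8.8 z 147.0 F press 0.5 -1.4 0.5
```

Emit:
{"api": "send_rows", "payload": {
  "increments": [
    {"fingers": 0.25, "translation": [0, 0.001, 0], "spin": 0},
    {"fingers": 0.15, "translation": [0, 0.001, 0], "spin": 0},
    {"fingers": 0, "translation": [0, 0.001, 0], "spin": 0},
    {"fingers": 0, "translation": [0, 0.001, 0], "spin": 0},
    {"fingers": 0, "translation": [0, 0.001, 0], "spin": 0}
  ]
}}

```text
time_s: 11.5
tool_pos: [586.3, 36.3, 147.4]
orientation: [0.998, -0.07, 0.0, -0.0]
force: [1.0, -0.8, -0.9]
finger_gap: 0.192
finger_force: 58.4
```

Run:
```python
from h import *
head();tcp()
s=arm.read_state();R=Rotation.from_quat(s["orientation"]).as_matrix();print(s["finger_gap"],s["finger_force"],s["joint_positions"].round(2))
a0=np.degrees(np.arctan2(*(s["tool_pos"][:2]-O)[::-1])); r=50
yx=np.degrees(np.arctan2(R[1,0],R[0,0])); psi0=a0-yx; print("psi0",psi0)
def pos(th):
    w=np.radians(psi0-th); return 50*np.array([np.cos(w),-np.sin(w)])
for k in range(0,360,45):
    print(k,[[*(float(v) for v in (pos(k+5.625*j)-pos(k)).round(1)),round(5.625*j/36,1)] for j in range(1,9)])
```

```text
head n 72 z95 116.2 top row 204 counts by row [ 5  7  9 10  9  7  7  9  6  2  1]
tcp press polar r 50.5 ang 7.7 z 147.4 F press -0.2 0.0 1.0
0.19617363063643287 58.41146171092987 [ 0.33  0.38  0.01  0.   -1.19  1.1 ]
psi0 -2.316186702074024
0 [[-0.4, 4.9, 0.2], [-1.4, 9.7, 0.3], [-2.7, 14.4, 0.5], [-4.6, 19.0, 0.6], [-6.9, 23.3, 0.8], [-9.5, 27.4, 0.9], [-12.6, 31.2, 1.1], [-16.1, 34.7, 1.2]]
45 [[-3.8, 3.1, 0.2], [-7.8, 5.9, 0.3], [-12.1, 8.3, 0.5], [-16.6, 10.2, 0.6], [-21.3, 11.6, 0.8], [-26.1, 12.6, 0.9], [-31.0, 13.2, 1.1], [-35.9, 13.2, 1.2]]
90 [[-4.9, -0.4, 0.2], [-9.7, -1.4, 0.3], [-14.4, -2.7, 0.5], [-19.0, -4.6, 0.6], [-23.3, -6.9, 0.8], [-27.4, -9.5, 0.9], [-31.2, -12.6, 1.1], [-34.7, -16.1, 1.2]]
135 [[-3.1, -3.8, 0.2], [-5.9, -7.8, 0.3], [-8.3, -12.1, 0.5], [-10.2, -16.6, 0.6], [-11.6, -21.3, 0.8], [-12.6, -26.1, 0.9], [-13.2, -31.0, 1.1], [-13.2, -35.9, 1.2]]
180 [[0.4, -4.9, 0.2], [1.4, -9.7, 0.3], [2.7, -14.4, 0.5], [4.6, -19.0, 0.6], [6.9, -23.3, 0.8], [9.5, -27.4, 0.9], [12.6, -31.2, 1.1], [16.1, -34.7, 1.2]]
225 [[3.8, -3.1, 0.2], [7.8, -5.9, 0.3], [12.1, -8.3, 0.5], [16.6, -10.2, 0.6], [21.3, -11.6, 0.8], [26.1, -12.6, 0.9], [31.0, -13.2, 1.1], [35.9, -13.2, 1.2]]
270 [[4.9, 0.4, 0.2], [9.7, 1.4, 0.3], [14.4, 2.7, 0.5], [19.0, 4.6, 0.6], [23.3, 6.9, 0.8], [27.4, 9.5, 0.9], [31.2, 12.6, 1.1], [34.7, 16.1, 1.2]]
315 [[3.1, 3.8, 0.2], [5.9, 7.8, 0.3], [8.3, 12.1, 0.5], [10.2, 16.6, 0.6], [11.6, 21.3, 0.8], [12.6, 26.1, 0.9], [13.2, 31.0, 1.1], [13.2, 35.9, 1.2]]
```

Emit:
{"api": "send_rows", "payload": {
  "increments": [
    {"fingers": 0, "translation": [-0.0004, 0.0049, 0.0002], "spin": 0},
    {"fingers": 0, "translation": [-0.0014, 0.0097, 0.0003], "spin": 0},
    {"fingers": 0, "translation": [-0.0027, 0.0144, 0.0005], "spin": 0},
    {"fingers": 0, "translation": [-0.0046, 0.019, 0.0006], "spin": 0},
    {"fingers": 0, "translation": [-0.0069, 0.0233, 0.0008], "spin": 0},
    {"fingers": 0, "translation": [-0.0095, 0.0274, 0.0009], "spin": 0},
    {"fingers": 0, "translation": [-0.0126, 0.0312, 0.0011], "spin": 0},
    {"fingers": 0, "translation": [-0.0161, 0.0347, 0.0012], "spin": 0}
  ]
}}

```text
time_s: 12.22
tool_pos: [565.2, 3.7, 146.2]
orientation: [0.998, -0.07, 0.0, 0.0]
force: [0.2, 0.2, 0.6]
finger_gap: 0.189
finger_force: 58.4
```

Run:
```python
from h import *
tcp();head()
```

```text
tcp press polar r 50.5 ang -37.5 z 146.2 F press 0.1 0.3 0.6
head n 73 z95 114.9 top row 205 counts by row [ 7  9 10 10  9  7  9  8  4]
```

Emit:
{"api": "send_rows", "payload": {
  "increments": [
    {"fingers": 0, "translation": [-0.0038, 0.0031, 0.0002], "spin": 0},
    {"fingers": 0, "translation": [-0.0078, 0.0059, 0.0003], "spin": 0},
    {"fingers": 0, "translation": [-0.0121, 0.0083, 0.0005], "spin": 0},
    {"fingers": 0, "translation": [-0.0166, 0.0102, 0.0006], "spin": 0},
    {"fingers": 0, "translation": [-0.0213, 0.0116, 0.0008], "spin": 0},
    {"fingers": 0, "translation": [-0.0261, 0.0126, 0.0009], "spin": 0},
    {"fingers": 0, "translation": [-0.031, 0.0132, 0.0011], "spin": 0},
    {"fingers": 0, "translation": [-0.0359, 0.0132, 0.0012], "spin": 0}
  ]
}}

```text
time_s: 12.93
tool_pos: [527.3, -4.0, 144.8]
orientation: [0.998, -0.07, -0.0, 0.0]
force: [0.0, -0.6, 1.2]
finger_gap: 0.187
finger_force: 58.6
```

Run:
```python
from h import *
tcp();head()
```

```text
tcp press polar r 50.2 ang -82.6 z 144.8 F press 0.2 -0.6 1.2
head n 68 z95 113.6 top row 205 counts by row [5 9 9 9 9 8 7 8 3 1]
```

Emit:
{"api": "send_rows", "payload": {
  "increments": [
    {"fingers": 0, "translation": [-0.0049, -0.0004, 0.0002], "spin": 0},
    {"fingers": 0, "translation": [-0.0097, -0.0014, 0.0003], "spin": 0},
    {"fingers": 0, "translation": [-0.0144, -0.0027, 0.0005], "spin": 0},
    {"fingers": 0, "translation": [-0.019, -0.0046, 0.0006], "spin": 0},
    {"fingers": 0, "translation": [-0.0233, -0.0069, 0.0008], "spin": 0},
    {"fingers": 0, "translation": [-0.0274, -0.0095, 0.0009], "spin": 0},
    {"fingers": 0, "translation": [-0.0312, -0.0126, 0.0011], "spin": 0},
    {"fingers": 0, "translation": [-0.0347, -0.0161, 0.0013], "spin": 0}
  ]
}}

```text
time_s: 13.65
tool_pos: [495.4, 17.3, 143.6]
orientation: [0.998, -0.07, -0.0, 0.0]
force: [0.4, -0.8, 1.9]
finger_gap: 0.19
finger_force: 58.6
```

Emit:
{"api": "send_rows", "payload": {
  "increments": [
    {"fingers": 0, "translation": [-0.0031, -0.0038, 0.0002], "spin": 0},
    {"fingers": 0, "translation": [-0.0059, -0.0078, 0.0003], "spin": 0},
    {"fingers": 0, "translation": [-0.0083, -0.0121, 0.0005], "spin": 0},
    {"fingers": 0, "translation": [-0.0102, -0.0166, 0.0006], "spin": 0},
    {"fingers": 0, "translation": [-0.0116, -0.0213, 0.0008], "spin": 0},
    {"fingers": 0, "translation": [-0.0126, -0.0261, 0.0009], "spin": 0},
    {"fingers": 0, "translation": [-0.0132, -0.031, 0.0011], "spin": 0},
    {"fingers": 0, "translation": [-0.0132, -0.0359, 0.0013], "spin": 0}
  ]
}}

```text
time_s: 14.32
tool_pos: [488.0, 54.9, 142.3]
orientation: [0.998, -0.07, 0.0, -0.0]
force: [1.0, 0.1, 1.4]
finger_gap: 0.191
finger_force: 58.6
```

Run:
```python
from h import *
tcp();head()
```

```text
tcp press polar r 49.5 ang -173.1 z 142.3 F press 0.9 0.4 1.4
head n 64 z95 111.7 top row 206 counts by row [ 7  9  9 10  7  8  4  6  4]
```

Emit:
{"api": "send_rows", "payload": {
  "increments": [
    {"fingers": 0, "translation": [0.0004, -0.0049, 0.0002], "spin": 0},
    {"fingers": 0, "translation": [0.0014, -0.0097, 0.0003], "spin": 0},
    {"fingers": 0, "translation": [0.0027, -0.0144, 0.0005], "spin": 0},
    {"fingers": 0, "translation": [0.0046, -0.019, 0.0006], "spin": 0},
    {"fingers": 0, "translation": [0.0069, -0.0233, 0.0008], "spin": 0},
    {"fingers": 0, "translation": [0.0095, -0.0274, 0.0009], "spin": 0},
    {"fingers": 0, "translation": [0.0126, -0.0312, 0.0011], "spin": 0},
    {"fingers": 0, "translation": [0.0161, -0.0347, 0.0012], "spin": 0}
  ]
}}

```text
time_s: 15.03
tool_pos: [509.0, 86.5, 141.1]
orientation: [0.998, -0.07, -0.0, 0.0]
force: [0.7, -2.8, 2.0]
finger_gap: 0.191
finger_force: 58.6
```

Emit:
{"api": "send_rows", "payload": {
  "increments": [
    {"fingers": 0, "translation": [0.0038, -0.0031, 0.0002], "spin": 0},
    {"fingers": 0, "translation": [0.0078, -0.0059, 0.0003], "spin": 0},
    {"fingers": 0, "translation": [0.0121, -0.0083, 0.0005], "spin": 0},
    {"fingers": 0, "translation": [0.0166, -0.0102, 0.0006], "spin": 0},
    {"fingers": 0, "translation": [0.0213, -0.0116, 0.0008], "spin": 0},
    {"fingers": 0, "translation": [0.0261, -0.0126, 0.0009], "spin": 0},
    {"fingers": 0, "translation": [0.031, -0.0132, 0.0011], "spin": 0},
    {"fingers": 0, "translation": [0.0359, -0.0132, 0.0013], "spin": 0}
  ]
}}

```text
time_s: 15.7
tool_pos: [546.3, 94.3, 139.7]
orientation: [0.998, -0.07, -0.0, 0.0]
force: [-0.6, -3.3, 4.2]
finger_gap: 0.195
finger_force: 58.7
```

Run:
```python
from h import *
tcp();head()
```

```text
tcp press polar r 49.9 ang 96.9 z 139.7 F press 0.5 -3.3 4.2
head n 19 z95 107.3 top row 207 counts by row [2 3 3 3 3 2 2 1]
```

Emit:
{"api": "send_rows", "payload": {
  "increments": [
    {"fingers": 0, "translation": [0.0049, 0.0004, 0.0002], "spin": 0},
    {"fingers": 0, "translation": [0.0097, 0.0014, 0.0003], "spin": 0},
    {"fingers": 0, "translation": [0.0144, 0.0027, 0.0005], "spin": 0},
    {"fingers": 0, "translation": [0.019, 0.0046, 0.0006], "spin": 0},
    {"fingers": 0, "translation": [0.0233, 0.0069, 0.0008], "spin": 0},
    {"fingers": 0, "translation": [0.0274, 0.0095, 0.0009], "spin": 0},
    {"fingers": 0, "translation": [0.0312, 0.0126, 0.0011], "spin": 0},
    {"fingers": 0, "translation": [0.0347, 0.0161, 0.0012], "spin": 0}
  ]
}}

```text
time_s: 16.42
tool_pos: [578.3, 73.5, 138.5]
orientation: [0.998, -0.07, -0.0, -0.0]
force: [-3.6, -1.2, 3.2]
finger_gap: 0.193
finger_force: 58.8
```

Emit:
{"api": "send_rows", "payload": {
  "increments": [
    {"fingers": 0, "translation": [0.0031, 0.0038, 0.0002], "spin": 0},
    {"fingers": 0, "translation": [0.0059, 0.0078, 0.0003], "spin": 0},
    {"fingers": 0, "translation": [0.0083, 0.0121, 0.0005], "spin": 0},
    {"fingers": 0, "translation": [0.0102, 0.0166, 0.0006], "spin": 0},
    {"fingers": 0, "translation": [0.0116, 0.0213, 0.0008], "spin": 0},
    {"fingers": 0, "translation": [0.0126, 0.0261, 0.0009], "spin": 0},
    {"fingers": 0, "translation": [0.0132, 0.031, 0.0011], "spin": 0},
    {"fingers": 0, "translation": [0.0132, 0.0359, 0.0012], "spin": 0}
  ]
}}

```text
time_s: 17.08
tool_pos: [586.3, 36.0, 137.3]
orientation: [0.998, -0.07, 0.0, -0.0]
force: [-1.8, 0.3, 1.6]
finger_gap: 0.189
finger_force: 58.8
```

Emit:
{"api": "send_rows", "payload": {
  "increments": [
    {"fingers": 0, "translation": [0, 0, 0], "spin": 0},
    {"fingers": 0, "translation": [0, 0, 0], "spin": 0},
    {"fingers": 0, "translation": [0, 0, 0], "spin": 0}
  ]
}}

```text
time_s: 17.33
tool_pos: [586.3, 36.1, 137.3]
orientation: [0.998, -0.07, 0.0, 0.0]
force: [-1.2, -0.8, 0.6]
finger_gap: 0.193
finger_force: 58.7
```

Run:
```python
from h import *
tcp();head();s=arm.read_state();print(s["finger_gap"],s["finger_force"],s["qd"].round(3))
p,d,W=grab("top");q,_,_=grab("side")
k=lambda p,r:cv2.resize(p[r[0]:r[1],r[2]:r[3]],(400,400),interpolation=cv2.INTER_CUBIC)
cv2.imwrite("pics/e1.png",np.hstack([k(p,(140,260,170,290)),k(q,(165,325,200,360))]))
```

```text
tcp press polar r 50.5 ang 7.6 z 137.3 F press -0.9 -1.1 0.6
head n 61 z95 106.1 top row 207 counts by row [ 5  8 10 10  9  6  7  6]
0.19097978536045584 58.70740056037903 [ 0.002  0.     0.003 -0.    -0.     0.002]
```

View pics/e1.png

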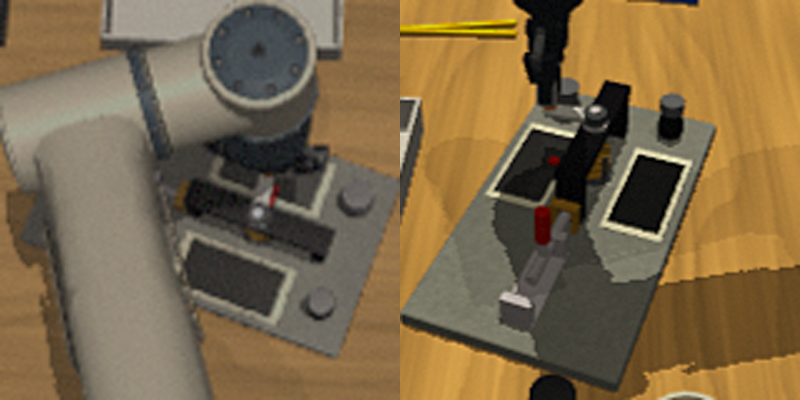

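The final pictures show the bolt's knob home next to the keeper (side crop 543,225) and the handle gripped over the red tab. The screw head has sunk 10 mm since the drop, and the can and loupe haven't moved.

```bash
python3 -c "
from h import *
print(arm.close_job())"
```

```text
the job is handed in; nothing more can be done
None
```

I slid the bolt home against its stop, backed the screw off until it dropped, turned it one full turn forward (10 mm deeper by camera), and handed the job in still gripping the orange handle; no verdict came back.

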